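# Daily check of the bag-seal pull tester

### The arm

A 6-joint arm with a two-finger parallel gripper is mounted at the origin on the work surface. World frame = base frame: x ahead of the robot, y to its left, z up, the work surface at z = 0. Lengths are in m, angles in rad, forces in N, time in s.
With the tool pointing down it reaches from about 0.275 to 0.825 m from the base axis. Payload 5.2 kg.
Tool frame: the origin (TCP) lies on the centre line of the jaws, within the pads' length; the fingertips stand 11 mm ahead of it and the grasp point (between the pads) lies 8 mm behind it; z points along the fingers, y is the line along which they close (so a half turn about z gives the same grasp; the last joint's range is limited). The gripper opens to 93 mm and grips with 3 to 60 N. Pads are 15 mm wide; open, the fingers measure 128 mm over their backs; the gripper's body (75 mm by 188 mm) begins 65 mm behind the grasp point.
Start: joints at [0.903, 0.259, 1.535, -0, 1.348, -0.203], TCP at [0.247, 0.492, 0.23] pointing down, gripper open.
Joint ranges: [-3.14, 3.14], [-0.91, 2.08], [0.19, 2.58], [-1.22, 4.36], [0.22, 2.71], [-3.12, 3.12]. Speed limits (rad/s): [2.57, 2.57, 3.14, 3.14, 3.14, 3.14].

### API

Orientations are given as a rotation vector (axis times angle).
In Python, from cell import manip gives the robot as it stands.
- The arm moves only by the tool play_rows, never from a script. Its argument "steps" is a list of rows, each a list of 7 numbers: the shift along the tool's x, y, z normalised to -1 to 1, where 1 is 300 mm, then the turn, a rotation vector about the tool's x, y, z normalised to -1 to 1, where 1 is 0.08 rad, then the closure, from -1 (fully open) to 1 (shut). A call has 1 to 12 rows; each row shifts and turns the commanded pose from where the row before left it, along the tool's axes as they then stand; what a row does not reach is not made up. A row lasts 1/8 s, in which the tool goes at most 62.5 mm and 10.7 degrees, less where a joint would pass 70% of its speed; a pose out of reach is approached as far as the arm can. A call with a number of a shift or a turn outside -1 to 1 is refused whole. A call with a gripper value outside its range is refused whole. The fingers move at their own pace and stop on an object; the grip force is fixed at half the most. Time passes only in rows, so rows that do not move let the fingers close. It gives the time, the measured TCP pose, the force, the opening and the grip force at its end, in the units of the state.
- manip.read_state(): the state, without advancing time (a new reading comes with each control period).
- manip.read_camera(name): name is "scene" or "side" or "wrist"; returns (picture, depth): 384x512x3 uint8, blue, green, red; 384x512 float32, m along the optical axis (not along the pixel's ray), 0 where there is no reading.
- manip.get_calibration(name): a dict with "camera_matrix" (3x3 intrinsics, pixels), "T" (4x4, takes a point from camera to world coordinates); the wrist camera has in their place "tool_from_camera" (4x4, takes a point from camera to tool coordinates, whose origin is the TCP and whose axes are the flange's). Camera axes: x right, y down, z forward; pixel columns grow to the right and rows downward; lengths in m; the calibration is good to about 2 mm. A picture is of the moment at which its call begins: read the wrist's pose just before it. get_calibration takes no time and is no camera call.
- manip.hand_in(): hands the job in; it is judged then, once.
The state is a dict: "time": time; "joints": joint angles; "dq": joint speeds; "joint_efforts": joint torques, N m; "ee_pos": TCP position; "ee_rot": TCP orientation; "wrist_force": force on the tool from outside, world axes, zero at the start; "ft_torque": the same for the moment, N m; "width": finger opening in m; "grip_force": force on a finger pad.
Only numpy, scipy, OpenCV 4.12 (cv2) and the standard library are available. Lean on these libraries where they do the work, as an engineer would, in place of code of your own. Each camera call takes 0.05 s, during which the arm holds its last target. There are 200 camera calls.

### The job

Do the daily check of the spring pull tester. First pull the lock plug up out of its socket and leave it in the orange crate, then slide the drag marker all the way back along its rail to zero, against the pusher arm. Then pull the black upright handle out until the arm has pushed the marker's pointer level with the set clip's pointer, hold it there for a good second, and ease the handle fully home without letting it snap back, so that the marker stays at the clip; do not disturb the balance and the two bottles.

Things in the scene. Friction and masses are not known exactly. Their poses are not given: they have to be found in the camera images.
- gauge: pull tester, fixed. Aluminium plate, top at z 12 mm, x -205 to 85, y -60 to 130 in its own frame; origin on the table. The handle is pulled along its -x. Grey housing x -35 to 75, y -40 to 40, top z 72, with a square 28 mm vertical socket at x 20, y 0, down to the plate. Steel rail along x at y 65, 16 wide, x -200 to -45, top z 30
- zero_line (a point): fixed point on the tester at x -80, y +95, z +44 mm: where the marker's pointer tip is when the marker is back at zero against the pusher arm with the slide home; axes are the tester's
- lock_plug: loose steel plug, 116 mm tall, origin at its underside centre, z up. Notched square shank 26 mm, 65 long, held by a sprung detent (5 to 20 N to pull up; lift 65 mm to clear). Collar 30 x 60 at z 65 to 71; black flat grip above it, 16 thick (its x), 56 wide (its y), to z 116. Starts seated in the tester's socket, axes as the tester's; blocks the slide
- plug_grip (a point): point in the middle of the plug's flat grip, 95 mm above the plug's underside
- pull_slide (a joint): how far the sprung slide is pulled out, m: 0 home, 0.11 end. The spring pulls it home with about 3 N at 0 and 9 N at 60 mm. The slide moves only about 3 mm while the plug is in
- handle_grip (a point): mid-plane of the slide's black upright tab, at z 80 mm; tab 14 thick (tester's x), 50 wide (y), z 32 to 102. At home it is at tester x -92, y 0. With it move a rod to the housing (16 wide, top z 50) and a steel pusher arm over the rail behind the marker (x -50 to -38 at home, y 0 to 86, z 36 to 50). 50 mm clear between tab and housing above these
- marker: loose brass drag marker, a saddle on the rail, 60 mm long along the rail, 35 mm wide, 86 mm tall; origin at its underside centre (2 mm above the plate). It stays where it is pushed. Axes along the tester's. It starts farther out than the clip, left from the last check
- marker_grip (a point): point on the marker's upright fin (12 mm thick along x, 34 mm wide along y, 46 to 86 mm above the marker's underside), at 70 mm
- marker_tip (a point): tip of the marker's pointer, on its +y side, at the middle of its length; z 44 mm above the table
- set_clip: dark steel set clip fixed on the scale edge (+y side) of the tester, 26 x 24 x 44 mm, origin below its pointer tip on the plate's top, axes along the tester's
- clip_tip (a point): tip of the clip's pointer, facing the marker's, 3 mm away from it when level; z 44 mm. The clip stands 35 to 55 mm out from zero
- crate: orange plastic open crate fixed to the table, 240 mm (its x) x 190 mm (its y), walls 55 mm high and 5 mm thick, floor 5 mm; origin at its underside centre
- balance: electronic balance, white, 220 x 180 x 75 mm high, fixed; origin at its underside centre; leave it alone
- bottle_a: loose white sample bottle, 64 mm diameter, 130 mm tall, standing; origin at its underside; leave it alone
- bottle_b: as bottle_a, on the other side
There are look-alikes about, which are no part of the job. Of the things like the lock_plug, leave any that is pink; of the rest the larger one is meant. Of the things shaped like the marker, the brass one is meant.

How it is judged:
By the outcome, as a careful person would: the job done as asked, in the order asked, and still so for the second after the job is handed in, with the robot touching nothing.
It also fails if it takes over 72 s, if anything falls off the work surface, if the arm or the gripper's body presses on something with over 40 N, if the wrist force passes 120 N, or if a joint passes its speed limit or range.

## Working session

There is one attempt and no reset: what is moved stays moved. The work goes in short steps, Python scripts to look and compute and a tool call to move; the robot and the scene stay as the last step left them, time stands still between calls to the robot, and variables do not carry over. Pictures are saved under pics/ and viewed, at most 10 in all, crops included, and the job is handed in when it is done.

Besides the shell and the picture viewer there is one more tool, called after ">>>" in YAML: its name, and indented under it one key for each argument. play_rows: Moves the arm, as the interface text tells. Its arguments: {"type":"object","properties":{"steps":{"type":"array"}},"required":["steps"]}

```bash
mkdir -p pics; ls; cat > h.py <<'E'
import numpy as np, cv2
from cell import manip
from scipy.spatial.transform import Rotation as R
def snap(name,fn=None):
    s=manip.read_state(); im,d=manip.read_camera(name); c=manip.get_calibration(name)
    K=np.array(c["camera_matrix"])
    if name=="wrist":
        T=np.eye(4); T[:3,:3]=R.from_rotvec(s["ee_rot"]).as_matrix(); T[:3,3]=s["ee_pos"]; T=T@np.array(c["tool_from_camera"])
    else: T=np.array(c["T"])
    v,u=np.mgrid[:d.shape[0],:d.shape[1]]
    P=np.stack([(u-K[0,2])/K[0,0]*d,(v-K[1,2])/K[1,1]*d,d],-1)@T[:3,:3].T+T[:3,3]
    P[d==0]=np.nan
    if fn: cv2.imwrite("pics/"+fn+".png",im); 
    np.savez(""+name+".npz",im=im,P=P,K=K,T=T)
    return im,P,K,T
E
python3 - <<'E'
from h import *
a=snap("scene")[0];b=snap("side")[0]
cv2.imwrite("pics/scene.png",cv2.resize(a,(800,600)));cv2.imwrite("pics/side.png",b)
s=manip.read_state();print({k:np.round(v,3) for k,v in s.items()})
print(manip.get_calibration("wrist"))
E
```

```text
pics
{'time': np.float64(0.1), 'joints': array([ 0.903,  0.259,  1.536, -0.   ,  1.348, -0.203]), 'dq': array([ 0.   , -0.001, -0.004,  0.001,  0.001, -0.001]), 'joint_efforts': array([ 3.0000e-03, -4.3821e+01, -2.8465e+01,  7.2000e-02,  3.6000e-02,
       -0.0000e+00]), 'ee_pos': array([0.246, 0.491, 0.229]), 'ee_rot': array([-7.230e-01, -3.056e+00,  2.000e-03]), 'wrist_force': array([0.073, 0.247, 0.552]), 'ft_torque': array([-0.039,  0.024,  0.026]), 'grip_force': np.float64(0.0), 'width': np.float64(0.093)}
{'camera_matrix': array([[304.23514274,   0.        , 258.10291849],
       [  0.        , 304.23514274, 191.36260193],
       [  0.        ,   0.        ,   1.        ]]), 'tool_from_camera': array([[-2.91059671e-04, -9.69472884e-01, -2.45198375e-01,
         6.84594709e-02],
       [ 9.99999957e-01, -2.90200748e-04, -3.96328185e-05,
        -1.78830894e-03],
       [-3.27338090e-05, -2.45198376e-01,  9.69472927e-01,
        -1.54516136e-01],
       [ 0.00000000e+00,  0.00000000e+00,  0.00000000e+00,
         1.00000000e+00]])}
```

View pics/scene.png

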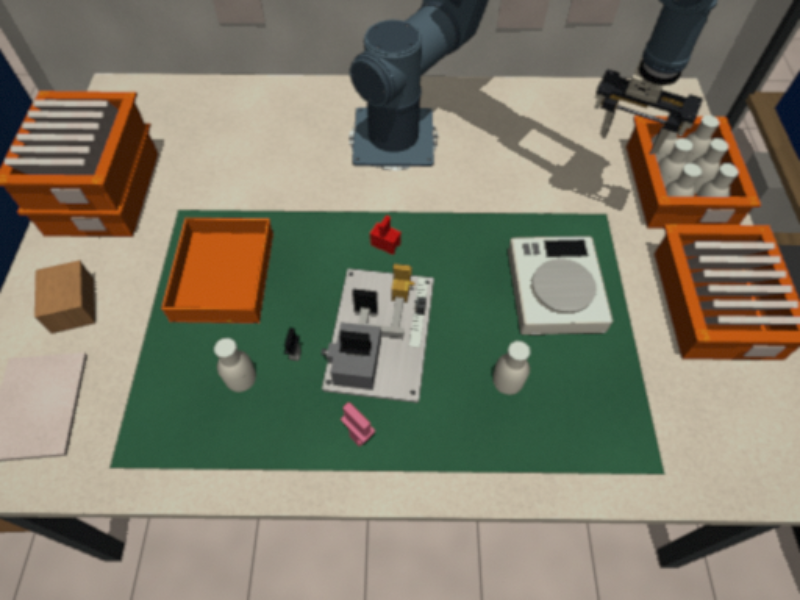

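View pics/side.png

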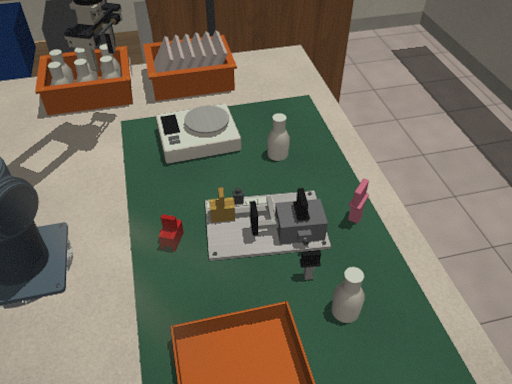

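The scene picture shows these candidates:
- **Plug:** the black grip seated in the housing at (355,340), the pink one at (357,422), and a small black loose one at (292,342). I choose the seated one, which is larger and not pink.
- **Marker:** brass at (400,280) or red at (385,237). I choose the brass one.
- **Other things:** the handle tab is at (365,300), the clip at (420,305) and the crate at (220,270).

```bash
cat >> h.py <<'E'
def rect(P,m):
    q=P[m][:,:2].astype(np.float32); r=cv2.minAreaRect(q*1000); return np.round(r[0],1),np.round(r[1],1),round(r[2],2),len(q)
def togauge(P,G):  # G=(x,y,yaw)
    c,s=np.cos(G[2]),np.sin(G[2]); d=P-np.array([G[0],G[1],0]); return np.stack([c*d[...,0]+s*d[...,1],-s*d[...,0]+c*d[...,1],d[...,2]],-1)
E
python3 - <<'E'
from h import *
import numpy as np
for n in("scene","side"):
    D=np.load(n+".npz");P=D["P"];im=D["im"].astype(int);hsv=cv2.cvtColor(D["im"],cv2.COLOR_BGR2HSV)
    z=P[...,2]
    box=(P[...,0]>.2)&(P[...,0]<.8)&(P[...,1]>-.15)&(P[...,1]<.25)
    print(n,"plate",rect(P,box&(z>.008)&(z<.017)&(hsv[...,1]<60)&(hsv[...,2]>100)))
    m=box&(z>.066)&(z<.078)&(hsv[...,1]<80)&(hsv[...,2]>50)
    k,lab,st,_=cv2.connectedComponentsWithStats(m.astype(np.uint8)); 
    for i in range(1,k):
        if st[i,4]>60: print("housing",rect(P,lab==i))
    br=box&(hsv[...,0]>15)&(hsv[...,0]<32)&(hsv[...,1]>110)&(z>.02)
    print("brass",rect(P,br)); print(np.nanmean(P[br&(z>.08)],0))
    blk=box&(hsv[...,2]<60)&(z>.085)
    k,lab,st,_=cv2.connectedComponentsWithStats(blk.astype(np.uint8))
    for i in range(1,k):
        if st[i,4]>15: print("blk",st[i],np.nanmean(P[lab==i],0).round(3),np.nanmax(P[lab==i],0).round(3))
    orn=(P[...,1]<-.1)&(P[...,1]>-.6)&(P[...,0]>.1)&(hsv[...,0]<15)&(hsv[...,1]>150)&(z>-.01)&(z<.07)
    k,lab,st,_=cv2.connectedComponentsWithStats(orn.astype(np.uint8)); i=1+np.argmax(st[1:,4])
    print("crate",st[i],rect(P,lab==i))
    b=(P[...,0]>.2)&(P[...,0]<.9)&(abs(P[...,1])<.5)&(z>.118)&(z<.14)
    k,lab,st,_=cv2.connectedComponentsWithStats(b.astype(np.uint8))
    for i in range(1,k):
        if st[i,4]>10: print("tall",st[i],np.nanmean(P[lab==i],0).round(3))
E
```

```text
scene plate (array([591.8,  72.2]), array([375.1, 292.7]), 83.12, 2522)
housing (array([655.8, -63.7]), array([ 80.6, 113.6]), 83.02, 598)
housing (array([695.3, 224.8]), array([54.8, 25.7]), 33.85, 78)
brass (array([484. ,  27.7]), array([40.2, 61.5]), 82.25, 223)
[0.48464137 0.02279455 0.09456381]
blk [226 186  15   7  77] [ 0.549 -0.049  0.098] [ 0.555 -0.027  0.106]
blk [218 212  19  13 200] [ 0.661 -0.062  0.115] [ 0.668 -0.036  0.132]
crate [ 104  140   70   67 3961] (array([ 440.8, -369.9]), array([191.8, 244.4]), 89.88, 3961)
tall [217 211  20   9 113] [ 0.658 -0.063  0.126]
tall [137 217  14  14 148] [ 0.688 -0.295  0.129]
tall [325 219  14  13 145] [0.688 0.237 0.128]
side plate (array([587. ,  58.6]), array([350.3, 288.3]), 83.17, 2630)
housing (array([677.8, 223.4]), array([37.3, 53.5]), 76.25, 104)
housing (array([652.8, -64.1]), array([ 84.3, 110.7]), 83.3, 946)
brass (array([546.1, -24.2]), array([ 83.3, 221.7]), 48.38, 565)
[0.48406451 0.01158409 0.09444201]
blk [296 188  12  30 258] [ 0.65  -0.073  0.114] [ 0.664 -0.035  0.13 ]
blk [250 201   8  21 114] [ 0.541 -0.058  0.098] [ 0.55  -0.026  0.104]
crate [ 171  301  144   83 9155] (array([ 444.4, -346.1]), array([210.3, 252.1]), 89.58, 9155)
tall [272 114  14  11 129] [0.681 0.233 0.127]
tall [297 188  11  21 143] [ 0.652 -0.067  0.125]
tall [344 267  20  20 305] [ 0.682 -0.299  0.127]
```

>>> play_rows:
  steps:
    - [0,0,0,0,0,1,-1]
    - [0,0,0,0,0,1,-1]
    - [0,0,0,0,0,1,-1]
    - [0,0,0,0,0,1,-1]
    - [0,0,0,0,0,1,-1]
    - [0,0,0,0,0,1,-1]
    - [0,0,0,0,0,1,-1]
    - [0,0,0,0,0,1,-1]
    - [0,0,0,0,0,1,-1]
    - [0,0,0,0,0,1,-1]
    - [0,0,0,0,0,1,-1]
    - [0,0,0,0,0,1,-1]

```text
time: 1.6
ee_pos: [0.2463, 0.4914, 0.2291]
ee_rot: [2.057, 2.375, -0.002]
wrist_force: [0.2, -1.6, -0.9]
width: 0.0933
grip_force: 0.0
```

>>> play_rows:
  steps:
    - [0,0,0,0,0,0.84,-1]
    - [0,0,0,0,0,0.84,-1]
    - [0,0,0,0,0,0.84,-1]
    - [0,0,0,0,0,0.84,-1]
    - [-0.12,0.1,0,0,0,0,-1]
    - [-0.12,0.1,0,0,0,0,-1]
    - [-0.12,0.1,0,0,0,0,-1]
    - [-0.12,0.1,0,0,0,0,-1]
    - [-0.12,0.1,0,0,0,0,-1]
    - [-0.12,0.1,0,0,0,0,-1]
    - [-0.12,0.1,0,0,0,0,-1]
    - [-0.12,0.1,0,0,0,0,-1]

```text
time: 3.1
ee_pos: [0.4498, 0.175, 0.2294]
ee_rot: [-2.353, -2.081, 0.001]
wrist_force: [0.5, 0.4, 0.2]
width: 0.093
grip_force: 0.0
```

>>> play_rows:
  steps:
    - [-0.12,0.1,0,0,0,0,-1]
    - [-0.12,0.1,0,0,0,0,-1]
    - [-0.12,0.1,0,0,0,0,-1]
    - [-0.12,0.1,0,0,0,0,-1]
    - [-0.12,0.1,0,0,0,0,-1]
    - [-0.06,0.05,0,0,0,0,-1]
    - [0,0,0,0,0,0,-1]
    - [0,0,0,0,0,0,-1]

```text
time: 4.1
ee_pos: [0.5881, -0.039, 0.2294]
ee_rot: [-2.352, -2.081, 0.0]
wrist_force: [1.0, 0.3, -0.8]
width: 0.0932
grip_force: 0.0
```

```bash
python3 - <<'E'
from h import *
im,P,K,T=snap("wrist","w1")
s=manip.read_state();print(s["time"],s["ee_pos"],s["ee_rot"])
G=(0.655-.0199,-0.064+.0024,-.1213)
Q=togauge(P,G); z=Q[...,2]; hsv=cv2.cvtColor(im,cv2.COLOR_BGR2HSV)
m=(z>.066)&(z<.078)&(abs(Q[...,0])<.12)&(abs(Q[...,1])<.08)&(hsv[...,2]>50)
print("housing",rect(Q,m)); print("housing w",rect(P,m))
print("plate",rect(P,(z>.008)&(z<.017)&(abs(Q[...,0]+.06)<.17)&(abs(Q[...,1]-.035)<.12)))
m=(z>.11)&(abs(Q[...,0]-.02)<.05)&(abs(Q[...,1])<.05); print("plugtop",rect(Q,m),rect(P,m))
m=(z>.092)&(abs(Q[...,0]+.092)<.03)&(abs(Q[...,1])<.05); print("tab",rect(Q,m),rect(P,m))
m=(z>.08)&(abs(Q[...,0]+.15)<.08)&(abs(Q[...,1]-.065)<.04); print("fin",rect(Q,m),rect(P,m))
E
```

```text
4.15 [ 0.58813679 -0.03877661  0.22965739] [-2.35153955e+00 -2.08177045e+00  1.20078265e-04]
housing (array([-6. ,  0.1]), array([160.7,  80.5]), 0.16, 5346)
housing w (array([629.2, -60.7]), array([ 80.5, 160.7]), 83.21, 5346)
plate (array([578.7, -19.5]), array([189.8, 290.1]), 83.05, 22924)
plugtop (array([ 7.1, 17.8]), array([41.2, 88.9]), 33.5, 21088) (array([644.3, -44.8]), array([41.2, 88.9]), 26.55, 21088)
tab (array([-92.5,  15. ]), array([77.8, 45.6]), 73.48, 23043) (array([545.1, -35.5]), array([77.8, 45.6]), 66.53, 23043)
fin (array([-123.7,   48.8]), array([ 34.9, 108. ]), 68.57, 18478) (array([518.2,   1.8]), array([ 34.9, 108. ]), 61.62, 18478)
```

View pics/w1.png

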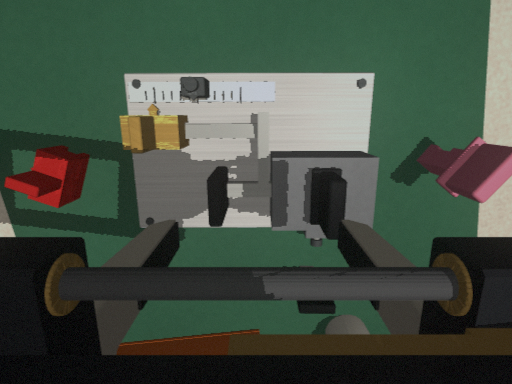

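The wrist view shows the tester plate square in view: seated plug at (328,200), tab at (218,195), marker at (155,132) with its pointer at (153,107), and clip at (195,88). The red and pink look-alikes lie off the plate. The plate fit gives the tester origin at (0.634, -0.0615) and yaw -6.95°.

>>> play_rows:
  steps:
    - [-0.014,0.057,0,0,0,0,-1]
    - [-0.014,0.057,0,0,0,0,-1]
    - [-0.014,0.057,0,0,0,0,-1]
    - [-0.014,0.057,0,0,0,0,-1]
    - [0,0,0.06,0,0,0,-1]
    - [0,0,0.06,0,0,0,-1]
    - [0,0,0.06,0,0,0,-1]
    - [0,0,0.06,0,0,0,-1]
    - [0,0,0,0,0,0,-1]
    - [0,0,0,0,0,0,-1]

```text
time: 5.4
ee_pos: [0.6551, -0.0653, 0.1582]
ee_rot: [2.353, 2.081, 0.001]
wrist_force: [0.0, 0.5, -0.1]
width: 0.0932
grip_force: 0.0
```

```bash
python3 - <<'E'
from h import *
im,P,K,T=snap("wrist","w2")
s=manip.read_state();print(s["time"],s["ee_pos"],s["ee_rot"])
G=(0.634,-.0615,-.1213)
Q=togauge(P,G); z=Q[...,2]; print("tcp in gauge",togauge(s["ee_pos"],G))
for nm,x0,x1,y0,y1,z0,z1 in (("plugtop",-.01,.05,-.05,.05,.122,.134),("tab",-.115,-.07,-.05,.05,.097,.107),("fin",-.2,-.1,.035,.1,.082,.094)):
    m=(Q[...,0]>x0)&(Q[...,0]<x1)&(Q[...,1]>y0)&(Q[...,1]<y1)&(z>z0)&(z<z1); print(nm,rect(Q,m) if m.any() else None)
E
```

```text
5.45 [ 0.65530997 -0.06546232  0.15852895] [2.35261212e+00 2.08008589e+00 1.33795926e-03]
tcp in gauge [ 0.02163284 -0.00135464  0.15852895]
plugtop (array([19.9,  0.7]), array([16. , 55.6]), 0.12, 2005)
tab (array([-91.4,   0.4]), array([14. , 49.7]), 0.46, 1313)
fin (array([-157.7,   64.8]), array([34. ,  4.4]), 88.58, 624)
```

View pics/w2.png

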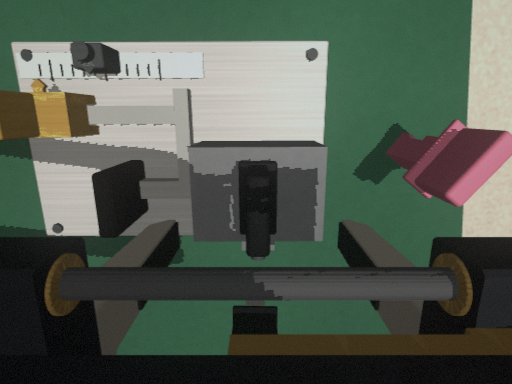

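The close crop confirms the target: the wide black-gripped plug (258,200) stands in the housing's socket, with the jaws centred on either side. I descend and grip.

>>> play_rows:
  steps:
    - [0.002,-0.006,0.065,0,0,0,-1]
    - [0,0,0.065,0,0,0,-1]
    - [0,0,0.06,0,0,0,-1]
    - [0,0,0,0,0,0,-1]
    - [0,0,0,0,0,0,1]
    - [0,0,0,0,0,0,1]
    - [0,0,0,0,0,0,1]
    - [0,0,0,0,0,0,1]
    - [0,0,0,0,0,0,1]
    - [0,0,0,0,0,0,1]

```text
time: 6.7
ee_pos: [0.653, -0.0645, 0.1007]
ee_rot: [-2.354, -2.081, 0.0]
wrist_force: [-0.2, 0.2, -0.1]
width: 0.0377
grip_force: 0.0
```

>>> play_rows:
  steps:
    - [0,0,0,0,0,0,1]
    - [0,0,0,0,0,0,1]
    - [0,0,0,0,0,0,1]
    - [0,0,0,0,0,0,1]
    - [0,0,0,0,0,0,1]

```text
time: 7.32
ee_pos: [0.6536, -0.0646, 0.1007]
ee_rot: [2.353, 2.08, 0.001]
wrist_force: [3.7, -0.8, -2.7]
width: 0.0155
grip_force: 30.0
```

>>> play_rows:
  steps:
    - [0,0,-0.02,0,0,0,1]
    - [0,0,-0.02,0,0,0,1]
    - [0,0,-0.03,0,0,0,1]
    - [0,0,-0.03,0,0,0,1]
    - [0,0,-0.04,0,0,0,1]
    - [0,0,-0.05,0,0,0,1]
    - [0,0,-0.05,0,0,0,1]
    - [0,0,-0.05,0,0,0,1]
    - [0,0,-0.05,0,0,0,1]
    - [0,0,0,0,0,0,1]
    - [0,0,0,0,0,0,1]

```text
time: 8.7
ee_pos: [0.6527, -0.0645, 0.2023]
ee_rot: [-2.353, -2.08, 0.001]
wrist_force: [-0.1, 0.0, -1.9]
width: 0.0158
grip_force: 30.0
```

>>> play_rows:
  steps:
    - [-0.06,-0.03,0,0,0,0,1]
    - [-0.1,-0.05,0,0,0,0,1]
    - [-0.12,-0.06,0,0,0,0,1]
    - [-0.12,-0.06,0,0,0,0,1]
    - [-0.12,-0.06,0,0,0,0,1]
    - [-0.12,-0.06,0,0,0,0,1]
    - [-0.12,-0.06,0,0,0,0,1]
    - [-0.12,-0.05,0,0,0,0,1]
    - [-0.12,-0.05,0,0,0,0,1]
    - [-0.07,-0.04,0,0,0,0,1]
    - [0,0,0,0,0,0,1]
    - [0,0,0,0,0,0,1]

```text
time: 10.2
ee_pos: [0.4584, -0.3636, 0.2023]
ee_rot: [-2.354, -2.079, -0.001]
wrist_force: [0.3, 0.4, -1.1]
width: 0.0158
grip_force: 30.0
```

>>> play_rows:
  steps:
    - [0,0,0.06,0,0,0,1]
    - [0,0,0.07,0,0,0,1]
    - [0,0,0.07,0,0,0,1]
    - [0,0,0.06,0,0,0,1]
    - [0,0,0.05,0,0,0,1]
    - [0,0,0.03,0,0,0,1]
    - [0,0,0.01,0,0,0,1]
    - [0,0,0,0,0,0,1]
    - [0,0,0,0,0,0,1]

```text
time: 11.32
ee_pos: [0.4592, -0.3644, 0.0983]
ee_rot: [2.353, 2.08, -0.0]
wrist_force: [1.0, -0.5, -1.2]
width: 0.0157
grip_force: 30.0
```

```bash
python3 - <<'E'
from h import *
im,P,K,T=snap("side"); cv2.imwrite("pics/side2.png",cv2.resize(im[180:,110:400],None,fx=2,fy=2))
E
```

```text
(no output)
```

View pics/side2.png

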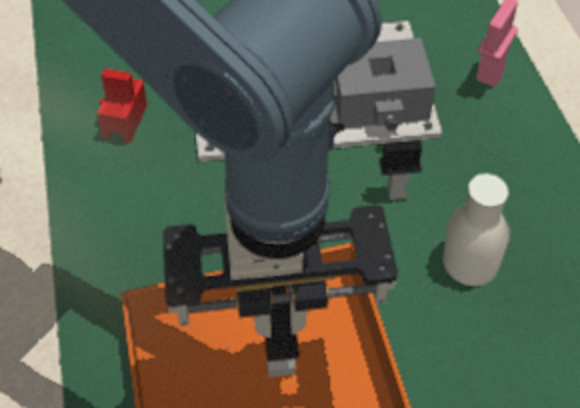

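The plug hangs inside the orange crate and the socket is empty. I lower the last few millimetres, release, and go over to the marker.

>>> play_rows:
  steps:
    - [0,0,0.007,0,0,0,1]
    - [0,0,0.005,0,0,0,1]
    - [0,0,0,0,0,0,1]
    - [0,0,0,0,0,0,0]
    - [0,0,0,0,0,0,0]
    - [0,0,0,0,0,0,0]
    - [0,0,0,0,0,0,0]
    - [0,0,-0.05,0,0,0,0]
    - [0,0,-0.09,0,0,0,0]
    - [0,0,-0.09,0,0,0,0]
    - [0,0,-0.09,0,0,0,0]
    - [0,0,-0.09,0,0,0,0]

```text
time: 12.88
ee_pos: [0.459, -0.3641, 0.2192]
ee_rot: [2.353, 2.08, 0.0]
wrist_force: [0.1, 0.2, 0.0]
width: 0.0464
grip_force: 0.0
```

>>> play_rows:
  steps:
    - [0.1,0.01,0,0,0,0,0]
    - [0.15,0.01,0,0,0,0,0]
    - [0.16,0.01,0,0,0,0,0]
    - [0.16,0.01,0,0,0,0,0]
    - [0.16,0.01,0,0,0,0,0]
    - [0.16,0.01,0,0,0,0,0]
    - [0.16,0.01,0,0,0,0,0]
    - [0.12,0.02,0,0,0,0,0]
    - [0,0,0,0,0,0,0]
    - [0,0,0,0,0,0,0]

```text
time: 14.12
ee_pos: [0.5287, -0.0194, 0.2177]
ee_rot: [2.352, 2.081, -0.0]
wrist_force: [0.9, -1.1, 0.3]
width: 0.0466
grip_force: 0.0
```

```bash
cat >> h.py <<'E'
G=(0.634,-.0615,-.1213)
def rep(fn):
    im,P,K,T=snap("wrist",fn); s=manip.read_state(); Q=togauge(P,G); z=Q[...,2]
    print(s["time"],"tcp gauge",togauge(s["ee_pos"],G).round(4),s["width"])
    for nm,x0,x1,y0,y1,z0,z1 in (("tab",-.18,-.06,-.04,.04,.099,.106),("fin",-.22,-.06,.035,.1,.094,.104),("clip",-.19,-.08,.09,.14,.048,.064),("arm",-.2,-.03,.03,.09,.045,.055)):
        m=(Q[...,0]>x0)&(Q[...,0]<x1)&(Q[...,1]>y0)&(Q[...,1]<y1)&(z>z0)&(z<z1); print(nm,rect(Q,m) if m.any() else None)
    # tip band z 44
    m=(Q[...,0]>-.2)&(Q[...,0]<-.06)&(Q[...,1]>.075)&(Q[...,1]<.13)&(z>.038)&(z<.05)
    print("tips"); q=Q[m]
    for y in np.arange(.080,.12,.002):
        w=q[abs(q[:,1]-y)<.001]
        if len(w): print(round(y*1000),len(w),(np.percentile(w[:,0],[2,50,98])*1000).round(1))
    return im,P,Q,K,T
E
python3 - <<'E'
from h import *
im,P,Q,K,T=rep("w3")
print("plug crate",)
E
```

```text
14.175 tcp gauge [-0.1096  0.0286  0.2176] 0.04667862985859895
tab (array([-92.2,   0.3]), array([13.4, 48.9]), 0.72, 695)
fin (array([-163.3,   65.2]), array([12.3, 33.2]), 0.37, 519)
clip (array([-119.4,  113.8]), array([13.1, 13.2]), 45.63, 165)
arm (array([-111.7,   60. ]), array([ 55.7, 164.4]), 88.05, 789)
tips
80 1 [-133.4 -133.4 -133.4]
82 14 [-192.9 -183.7 -133.4]
84 16 [-166.7 -162.9 -159.5]
86 16 [-166.6 -162.9 -159.5]
88 21 [-168.2 -163.4 -158.2]
90 20 [-168.1 -163.3 -158.5]
92 12 [-166.2 -163.1 -160.5]
94 4 [-164.  -163.2 -162.4]
98 1 [-119.3 -119.3 -119.3]
100 8 [-121.2 -119.3 -117.3]
102 30 [-130.1 -119.2 -108.5]
104 50 [-131.7 -119.2 -106.8]
106 50 [-131.7 -119.2 -106.8]
108 38 [-131.6 -116.6 -106.8]
110 28 [-131.6 -113.5 -106.8]
112 23 [-131.6 -112.  -106.8]
114 22 [-131.5 -112.  -106.8]
116 22 [-131.5 -112.  -106.9]
118 25 [-131.5 -113.  -106.9]
plug crate
```

View pics/w3.png

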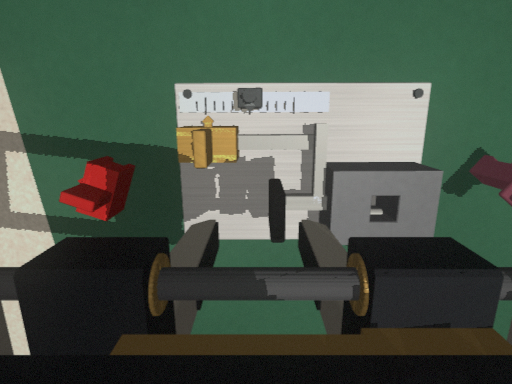

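The view shows the marker at (207,145) with its pointer at (208,121), and the clip at (249,98), so the clip stands 39.3 mm out from zero. The socket is empty. Next I grip the marker's fin.

>>> play_rows:
  steps:
    - [0.04,-0.06,0,0,0,0,0]
    - [0.04,-0.06,0,0,0,0,0]
    - [0.042,-0.059,0.05,0,0,0,0]
    - [0,0,0.1,0,0,0,0]
    - [0,0,0.1,0,0,0,0]
    - [0,0,0.1,0,0,0,0]
    - [0,0,0.08,0,0,0,0]
    - [0,0,0.04,0,0,0,0]
    - [0,0,0,0,0,0,0]
    - [0,0,0,0,0,0,0]

```text
time: 15.42
ee_pos: [0.4806, 0.0237, 0.077]
ee_rot: [2.353, 2.08, 0.002]
wrist_force: [0.4, 1.0, -0.2]
width: 0.0468
grip_force: 0.0
```

>>> play_rows:
  steps:
    - [0,0,0,0,0,0,1]
    - [0,0,0,0,0,0,1]
    - [0,0,0,0,0,0,1]
    - [0,0,0,0,0,0,1]
    - [0,0,0,0,0,0,1]
    - [0,0,0,0,0,0,1]

```text
time: 16.18
ee_pos: [0.48, 0.024, 0.0762]
ee_rot: [2.353, 2.081, 0.0]
wrist_force: [0.3, 0.2, 2.3]
width: 0.0119
grip_force: 30.0
```

```bash
python3 - <<'E'
from h import *
s=manip.read_state();print(togauge(s["ee_pos"],G),s["width"],s["grip_force"])
E
```

```text
[-0.16319978  0.06620578  0.07618517] 0.011928441828384609 29.999982118606567
```

>>> play_rows:
  steps:
    - [0,0.02,0,0,0,0,1]
    - [0,0.04,0,0,0,0,1]
    - [0,0.05,0,0,0,0,1]
    - [0,0.05,0,0,0,0,1]
    - [0,0.05,0,0,0,0,1]
    - [0,0.03,0,0,0,0,1]
    - [0,0.01,0,0,0,0,1]
    - [0,0.01,0,0,0,0,1]
    - [0,0.01,0,0,0,0,1]
    - [0,0.005,0,0,0,0,1]
    - [0,0,0,0,0,0,1]

```text
time: 17.55
ee_pos: [0.5624, 0.0137, 0.0762]
ee_rot: [2.353, 2.081, 0.0]
wrist_force: [-1.5, -0.2, 5.1]
width: 0.0121
grip_force: 30.0
```

```bash
python3 - <<'E'
from h import *
s=manip.read_state();print(togauge(s["ee_pos"],G),s["wrist_force"])
E
```

```text
[-0.08013408  0.06601907  0.07617211] [-1.48543005 -0.15929167  5.13193582]
```

>>> play_rows:
  steps:
    - [0,0.004,0,0,0,0,1]
    - [0,0.004,0,0,0,0,1]
    - [0,0,0,0,0,0,1]

```text
time: 17.92
ee_pos: [0.5635, 0.0136, 0.0762]
ee_rot: [-2.352, -2.08, 0.002]
wrist_force: [-5.9, 0.4, 9.1]
width: 0.0118
grip_force: 30.0
```

```bash
python3 - <<'E'
from h import *
s=manip.read_state();print(togauge(s["ee_pos"],G),s["wrist_force"])
E
```

```text
[-0.07902421  0.06605772  0.07623454] [-5.89826774  0.39171678  9.09482651]
```

>>> play_rows:
  steps:
    - [0,-0.003,0,0,0,0,0]
    - [0,0,0,0,0,0,0]
    - [0,0,0,0,0,0,0]
    - [0,0,0,0,0,0,0]
    - [0,0,-0.05,0,0,0,0]
    - [0,0,-0.1,0,0,0,0]
    - [0,0,-0.12,0,0,0,0]
    - [-0.05,-0.02,-0.12,0,0,0,0]
    - [-0.1,-0.02,-0.08,0,0,0,0]
    - [-0.07,0,0,0,0,0,0]
    - [0,0,0,0,0,0,0]
    - [0,0,0,0,0,0,0]

```text
time: 19.42
ee_pos: [0.5431, -0.0498, 0.2172]
ee_rot: [-2.353, -2.08, -0.0]
wrist_force: [0.2, -0.9, -0.3]
width: 0.0466
grip_force: 0.0
```

```bash
python3 - <<'E'
from h import *
rep("w4")
E
```

```text
19.475 tcp gauge [-0.0917  0.0009  0.217 ] 0.04612536172934268
tab (array([-92.3,   0.4]), array([13.1, 48.4]), 0.07, 747)
fin (array([-80.3,  64.9]), array([11.6, 33.2]), 0.51, 549)
clip (array([-119.1,  113.9]), array([13.6, 13.8]), 3.94, 194)
arm (array([-49.3,  66.4]), array([39.3, 75.8]), 32.26, 664)
tips
84 1 [-83.8 -83.8 -83.8]
86 16 [-83.8 -80.2 -76.6]
88 21 [-85.5 -80.7 -75.6]
90 20 [-84.5 -80.3 -76.1]
92 9 [-81.8 -79.8 -78.7]
94 1 [-80.8 -80.8 -80.8]
98 2 [-119.5 -119.  -118.5]
100 10 [-121.2 -118.8 -116.5]
102 49 [-131.  -119.4 -107.5]
104 52 [-131.4 -118.7 -106.5]
106 55 [-131.2 -118.9 -106.3]
108 44 [-131.2 -116.6 -106.3]
110 29 [-131.1 -113.9 -106.8]
112 31 [-131.2 -112.1 -106.3]
114 29 [-132.3 -111.1 -107. ]
116 23 [-132.1 -112.  -107. ]
118 27 [-132.2 -113.  -107. ]
```

View pics/w4.png

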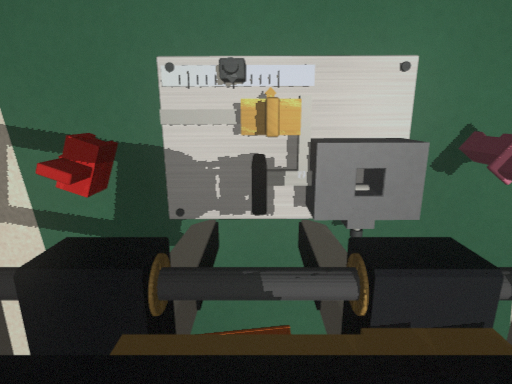

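The marker is back at zero: its pointer at (270,92) reads x = -80.3, touching the arm at (302,110). The jaws are straight above the handle tab (260,185). I descend and grip the tab.

>>> play_rows:
  steps:
    - [0,-0.001,0.06,0,0,0,0]
    - [0,0,0.1,0,0,0,0]
    - [0,0,0.12,0,0,0,0]
    - [0,0,0.1,0,0,0,0]
    - [0,0,0.07,0,0,0,0]
    - [0,0,0.03,0,0,0,0]
    - [0,0,0,0,0,0,0]
    - [0,0,0,0,0,0,1]
    - [0,0,0,0,0,0,1]
    - [0,0,0,0,0,0,1]
    - [0,0,0,0,0,0,1]
    - [0,0,0,0,0,0,1]

```text
time: 20.98
ee_pos: [0.5437, -0.0505, 0.0735]
ee_rot: [2.353, 2.08, 0.001]
wrist_force: [3.0, 0.2, 1.8]
width: 0.0139
grip_force: 30.0
```

>>> play_rows:
  steps:
    - [0,0,0,0,0,0,1]
    - [0,0,0,0,0,0,1]
    - [0,-0.005,0,0,0,0,1]
    - [0,-0.008,0,0,0,0,1]
    - [0,-0.01,0,0,0,0,1]
    - [0,-0.01,0,0,0,0,1]
    - [0,-0.01,0,0,0,0,1]
    - [0,-0.01,0,0,0,0,1]
    - [0,-0.01,0,0,0,0,1]
    - [0,-0.01,0,0,0,0,1]
    - [0,-0.01,0,0,0,0,1]
    - [0,-0.01,0,0,0,0,1]

```text
time: 22.48
ee_pos: [0.516, -0.0472, 0.0735]
ee_rot: [2.352, 2.079, 0.002]
wrist_force: [6.8, -0.2, 3.2]
width: 0.014
grip_force: 30.0
```

>>> play_rows:
  steps:
    - [0,-0.01,0,0,0,0,1]
    - [0,-0.007,0,0,0,0,1]
    - [0,-0.005,0,0,0,0,1]
    - [0,0,0,0,0,0,1]
    - [0,0,0,0,0,0,1]

```text
time: 23.1
ee_pos: [0.5094, -0.0464, 0.0734]
ee_rot: [2.352, 2.08, 0.002]
wrist_force: [5.7, -1.3, 4.0]
width: 0.014
grip_force: 30.0
```

```bash
python3 - <<'E'
from h import *
rep("w5"); print(manip.read_state()["wrist_force"])
E
```

```text
23.15 tcp gauge [-1.255e-01 -1.000e-04  7.340e-02] 0.013897721612641025
tab (array([-125. ,    0.7]), array([26. , 49.9]), 13.38, 2075)
fin (array([-114.7,   64.4]), array([12.2, 33.8]), 0.22, 2418)
clip (array([-119.8,  114.3]), array([14.2, 15.6]), 48.97, 739)
arm (array([-79.1,  58.1]), array([ 46.4, 100.8]), 43.4, 2069)
tips
80 51 [-82.1 -77.9 -73.2]
82 42 [-82.1 -77.7 -73.2]
84 74 [-85.1 -79.6 -72.8]
86 55 [-119.1  -81.7  -73.1]
88 66 [-120.2 -115.6 -109.7]
90 54 [-118.8 -114.8 -110.9]
92 28 [-116.6 -114.3 -112.3]
94 8 [-115.9 -114.9 -113.8]
98 7 [-119.9 -119.4 -118.8]
100 38 [-122.1 -119.4 -116.9]
102 199 [-131.2 -119.9 -107.8]
104 191 [-131.7 -119.5 -107.1]
106 183 [-131.8 -119.5 -107.3]
108 174 [-131.8 -119.6 -106.8]
110 113 [-131.9 -124.9 -106.9]
112 92 [-132.1 -126.  -106.9]
114 84 [-132.1 -126.6 -107. ]
116 82 [-132.  -126.6 -107.1]
118 86 [-132.  -126.8 -106.8]
[ 6.5744754  -0.30285948  4.22129079]
```

View pics/w5.png

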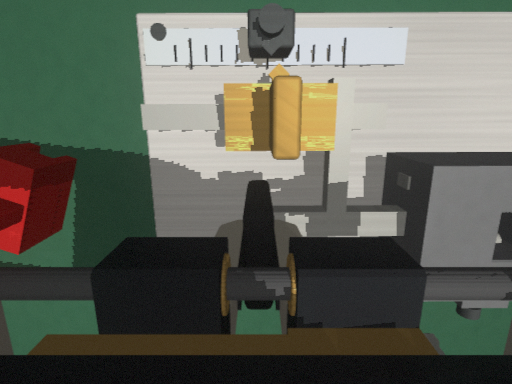

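The marker's pointer (279,68) is 4.8 mm short of the clip's pointer (271,56), so I pull that much more and then measure finely.

>>> play_rows:
  steps:
    - [0,-0.006,0,0,0,0,1]
    - [0,-0.005,0,0,0,0,1]
    - [0,-0.004,0,0,0,0,1]
    - [0,0,0,0,0,0,1]
    - [0,0,0,0,0,0,1]
    - [0,0,0,0,0,0,1]

```text
time: 23.9
ee_pos: [0.5052, -0.0459, 0.0735]
ee_rot: [2.352, 2.08, 0.002]
wrist_force: [5.6, -0.7, 2.9]
width: 0.0138
grip_force: 30.0
```

```bash
python3 - <<'E'
from h import *
rep("w6"); im=cv2.imread("pics/w6.png"); cv2.imwrite("pics/w6c.png",cv2.resize(im[30:110,220:320],(800,640))[:600])
E
```

```text
23.95 tcp gauge [-1.298e-01 -1.000e-04  7.350e-02] 0.0136973064412791
tab (array([-132.6,    0.6]), array([50.1, 26.2]), 76.58, 2085)
fin (array([-119. ,   64.4]), array([12.2, 33.8]), 0.13, 2404)
clip (array([-119.4,  113.7]), array([14. , 13.9]), 41.18, 741)
arm (array([-81.9,  56.9]), array([ 48., 105.]), 45.85, 2098)
tips
80 57 [-86.3 -82.  -77.3]
82 45 [-86.4 -82.  -77.3]
84 74 [-107.4  -83.8  -77.3]
86 51 [-123.4  -86.   -77.2]
88 67 [-124.5 -119.7 -114.1]
90 56 [-123.1 -119.1 -115.2]
92 28 [-121.  -119.1 -116.6]
94 6 [-119.7 -119.1 -118.1]
98 9 [-120.3 -119.6 -118.7]
100 38 [-121.9 -119.6 -116.9]
102 203 [-130.9 -119.9 -107.6]
104 182 [-132.  -119.6 -107.2]
106 194 [-132.  -119.3 -107. ]
108 172 [-131.7 -120.6 -106.8]
110 113 [-132.  -114.1 -106.7]
112 91 [-132.  -126.  -106.8]
114 83 [-132.  -126.5 -106.9]
116 88 [-131.9 -127.1 -106.9]
118 76 [-131.9 -126.6 -107.2]
```

View pics/w6c.png

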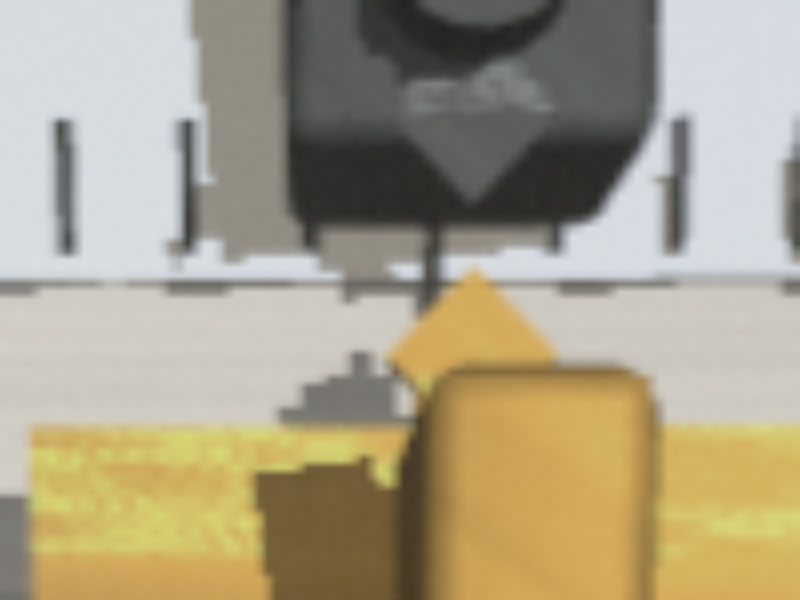

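The pointers are level to about 0.3 mm (brass tip at crop x 475, clip tip at 472). I take up the last 0.3 mm, hold 1.4 s, and ease home.

>>> play_rows:
  steps:
    - [0,-0.001,0,0,0,0,1]
    - [0,0,0,0,0,0,1]
    - [0,0,0,0,0,0,1]
    - [0,0,0,0,0,0,1]
    - [0,0,0,0,0,0,1]
    - [0,0,0,0,0,0,1]
    - [0,0,0,0,0,0,1]
    - [0,0,0,0,0,0,1]
    - [0,0,0,0,0,0,1]
    - [0,0,0,0,0,0,1]
    - [0,0,0,0,0,0,1]
    - [0,0,0,0,0,0,1]

```text
time: 25.45
ee_pos: [0.505, -0.0459, 0.0734]
ee_rot: [2.352, 2.079, 0.002]
wrist_force: [7.0, -0.3, 3.4]
width: 0.0143
grip_force: 30.0
```

>>> play_rows:
  steps:
    - [0,0.003,0,0,0,0,1]
    - [0,0.006,0,0,0,0,1]
    - [0,0.01,0,0,0,0,1]
    - [0,0.01,0,0,0,0,1]
    - [0,0.01,0,0,0,0,1]
    - [0,0.01,0,0,0,0,1]
    - [0,0.01,0,0,0,0,1]
    - [0,0.01,0,0,0,0,1]
    - [0,0.01,0,0,0,0,1]
    - [0,0.01,0,0,0,0,1]
    - [0,0.01,0,0,0,0,1]
    - [0,0.008,0,0,0,0,1]

```text
time: 26.95
ee_pos: [0.536, -0.0496, 0.0735]
ee_rot: [2.353, 2.081, 0.0]
wrist_force: [3.0, -0.1, 6.3]
width: 0.0141
grip_force: 30.0
```

>>> play_rows:
  steps:
    - [0,0.006,0,0,0,0,1]
    - [0,0.005,0,0,0,0,1]
    - [0,0.004,0,0,0,0,1]
    - [0,0.003,0,0,0,0,1]
    - [0,0.002,0,0,0,0,1]
    - [0,0,0,0,0,0,1]
    - [0,0,0,0,0,0,1]

```text
time: 27.82
ee_pos: [0.5418, -0.0503, 0.0734]
ee_rot: [2.353, 2.081, 0.0]
wrist_force: [2.8, -0.1, 6.3]
width: 0.0138
grip_force: 30.0
```

```bash
python3 - <<'E'
from h import *
s=manip.read_state();print(togauge(s["ee_pos"],G),s["wrist_force"])
E
```

```text
[-9.28988279e-02  2.15950635e-06  7.34426428e-02] [ 2.77177162 -0.12187922  6.33207332]
```

>>> play_rows:
  steps:
    - [0,0.003,0,0,0,0,1]
    - [0,0.003,0,0,0,0,1]
    - [0,0.003,0,0,0,0,1]
    - [0,0,0,0,0,0,1]
    - [0,0,0,0,0,0,1]

```text
time: 28.45
ee_pos: [0.5437, -0.0505, 0.0735]
ee_rot: [-2.353, -2.081, 0.001]
wrist_force: [0.2, -0.2, 8.2]
width: 0.0138
grip_force: 30.0
```

```bash
python3 - <<'E'
from h import *
s=manip.read_state();print(togauge(s["ee_pos"],G),s["wrist_force"])
E
```

```text
[-9.09949164e-02 -1.48632166e-05  7.34598998e-02] [ 0.2306173  -0.18539159  8.22298312]
```

>>> play_rows:
  steps:
    - [0,0.002,0,0,0,0,1]
    - [0,0,0,0,0,0,1]
    - [0,0,0,0,0,0,0]
    - [0,0,0,0,0,0,0]
    - [0,0,0,0,0,0,0]
    - [0,0,0,0,0,0,0]
    - [0,0,-0.05,0,0,0,0]
    - [0,0,-0.1,0,0,0,0]
    - [0,0,-0.12,0,0,0,0]
    - [0,0,-0.12,0,0,0,0]
    - [0,0,-0.12,0,0,0,0]
    - [0,0,0,0,0,0,0]

```text
time: 29.95
ee_pos: [0.5469, -0.0511, 0.2304]
ee_rot: [2.348, 2.077, 0.006]
wrist_force: [-0.4, -0.5, -0.7]
width: 0.0464
grip_force: 0.0
```

```bash
python3 - <<'E'
from h import *
rep("w7")
im,P,K,T=snap("side"); a=cv2.resize(im[180:,110:400],None,fx=1.7,fy=1.7); cv2.imwrite("pics/side3.png",a)
E
```

```text
30.0 tcp gauge [-0.0888 -0.      0.2282] 0.046398842993444905
tab (array([-92.2,   0.6]), array([13.7, 49.1]), 0.03, 694)
fin (array([-119.1,   64.7]), array([12.1, 32.9]), 0.32, 502)
clip (array([-119.2,  113.8]), array([13.3, 13.9]), 45.04, 178)
arm (array([-79.5,  59.7]), array([56. , 91.9]), 86.73, 670)
tips
84 11 [-122.7 -117.6 -115.3]
86 17 [-122.8 -118.6 -114.7]
88 21 [-123.8 -118.6 -113.7]
90 14 [-122.5 -119.  -115.5]
92 6 [-120.4 -118.9 -117.5]
94 1 [-119.5 -119.5 -119.5]
98 2 [-119.2 -118.8 -118.3]
100 9 [-121.2 -119.3 -116.3]
102 46 [-130.9 -119.2 -106.9]
104 53 [-131.7 -118.1 -106.6]
106 49 [-131.7 -119.1 -106.6]
108 37 [-131.7 -115.9 -106.6]
110 28 [-131.6 -119.5 -107.1]
112 25 [-131.5 -111.7 -106.5]
114 22 [-131.5 -111.6 -106.5]
116 22 [-131.5 -111.6 -106.5]
118 25 [-131.3 -112.4 -106.4]
```

View pics/side3.png

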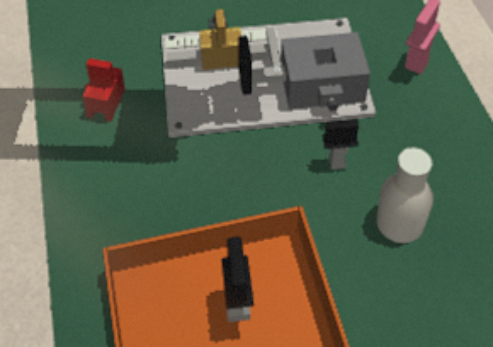

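The plug stands in the crate at (237,280), the slide is home (tab at x = -92.2), and the marker's tip sits at the clip (both about -119.2). The bottle in view is upright and the gripper touches nothing, so I hand in.

```bash
python3 -c "
from cell import manip
print(manip.hand_in())"
```

```text
the job is handed in; nothing more can be done
None
```

The daily check is done and handed in at about 30 s: plug standing in the orange crate, handle eased home, marker left level with the clip to within about 0.3 mm, and the balance and bottles not touched by the arm.

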